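# Check in the sample bottles and start the run

### The arm

A 7-joint arm with a two-finger parallel gripper is mounted at the origin on the work surface. World frame = base frame: x ahead of the robot, y to its left, z up, the work surface at z = 0. Lengths are in m, angles in rad, forces in N, time in s.
With the tool pointing down it reaches from about 0.4 to 0.85 m from the base axis. Payload 10.4 kg.
Tool frame: the origin (TCP) lies at the very end of the fingers, on their centre line; the grasp point (between the pads) lies 19 mm behind it; z points along the fingers, y is the direction in which the jaws open and shut (so a half turn about z gives the same grasp; the last joint's range is limited). The gripper opens to 87 mm and grips with 3 to 60 N. Pads are 19 mm wide; open, the fingers measure 117 mm over their backs; the gripper's body (75 mm by 190 mm) begins 51 mm behind the grasp point.
Start: joints at [-1.281, 0.332, -0.065, 1.46, 0.022, 1.35, -0.088], TCP at [0.192, 0.595, 0.223] pointing down, gripper open.
Joint ranges: [-2.6, 2.6], [-0.5, 2.12], [-1.47, 1.34], [0.16, 2.42], [-1.27, 4.41], [0.06, 2.06], [-2.6, 2.6]. Speed limits (rad/s): [2.22, 2.22, 2.79, 2.79, 3.14, 3.14, 3.14].

### API

Orientations are given as a unit quaternion [x, y, z, w].
In Python, from bench import r, eyes, job gives the robot as it stands. The module is installed in compiled form; this text tells all that it offers.
- The arm moves only by the tool play_rows, never from a script. Its argument "motion" is a list of rows, each a list of 7 numbers: the shift along the tool's x, y, z as a fraction of full scale, then the turn, a rotation vector about the tool's x, y, z as a fraction of full scale, then the opening in per cent of the stroke, from 0 (shut) to 100 (fully open). A call has 1 to 5 rows; each row is the pose to reach, as a shift and turn from the pose commanded when the call began, along the tool's axes at that moment; what a row does not reach only later rows make up. Full scale, the value 1, is 0.2 m for a shift and 90 degrees for a turn. A row lasts 1/8 s, in which the tool goes at most 62.5 mm and 10.7 degrees, less where a joint would pass 70% of its speed; a pose out of reach is approached as far as the arm can. A call with a number of a shift or a turn outside -1 to 1 is refused whole. A call with a gripper value outside its range is refused whole. The fingers move at their own pace and stop on an object; "squeeze" is the grip in N (left out, the last holds). Time passes only in rows, so rows that repeat a pose let the fingers close. It gives the time, the measured TCP pose, the force and the opening at its end, in the units of the state.
- r.read_state(): the state, without advancing time (a new reading comes with each control period).
- eyes.camera(name): name is "scene" or "side" or "wrist"; returns a dict with "image" (384x512x3 uint8, red, green, blue), "mtx" (3x3 intrinsics, pixels), "R" (3x3) and "t" (3): a world point X has camera coordinates R X + t. Camera axes: x right, y down, z forward; pixel columns grow to the right and rows downward; lengths in m; the calibration is good to about 2 mm. A picture is of the moment at which its call begins. There is no depth.
- job.close_job(): hands the job in, once; it reports no verdict.
Trained networks look in a picture, given as the dict that the camera call returned (one of the last four; its "shot" number tells which), for a name from the list of things; names that differ only in an ending like _2 or _b are one class to them, and where a whole thing is asked for, a point or a joint stands for the part that bears it (a point fixed in the world has none). Each returns a list of dicts, best first, with "p" (0 to 1); they miss things now and then, are a little off and sometimes report something else, mostly with a low value. They report only what shows in the picture. A call takes as long as a camera call.
- eyes.regions_of(picture, label): "region" (384x512 bool, what is visible of it) and "xy" ([column, row] in pixels, amid what is visible of it).
- eyes.landmark_of(picture, label): "xy" ([column, row] in pixels: a listed point, or the origin of a listed thing).
The state is a dict: "time": time; "joint_positions": joint angles; "joint_vel": joint speeds; "joint_torque": joint torques, N m; "ee_pos": TCP position; "eef_rot": TCP orientation; "ft_force": force on the tool from outside, world axes, zero at the start; "torque": the same for the moment, N m; "width": finger opening in m.
Only numpy, scipy, OpenCV 4.12 (cv2) and the standard library are available. Lean on these libraries where they do the work, as an engineer would, in place of code of your own. Each camera call takes 0.05 s, during which the arm holds its last target. There are 200 camera calls.

### The job

Check the bottles in for the run with a fingertip, cleanest first: press the white cap, then the yellow, then the red, each lightly straight down until its holder is fully down on the tray, and then press the green start key and let go. Lift nothing out of the tray, leave the blue bottle up, do not press the orange stop key, and leave the other things on the bench where they are.

Things in the scene. Friction and masses are not known exactly. Their poses are not given: they have to be found in the camera images.
- tray: white square sampler tray, fixed, 170 x 170 mm, slab 22 mm thick, origin at the centre of its underside, z up. It carries four black cup holders (54 mm across, each with a steel flange), 75 mm apart in a square about its centre, one bottle in each. A bottle's underside is 40 mm above the tray's underside with its holder up, 30 mm with it fully down
- holder0 (a joint): travel of the holder at x -37.5, y +37.5 mm in the tray's frame: 0 up (flange 10 mm clear of the slab), 0.010 m fully down (flange on the slab, a sprung stop that gives 1 mm at 6 N). Pressed from above, through its bottle's cap, with about 3 N it slides straight down and stays there by friction; no spring lifts it again
- holder1 (a joint): the same for the holder at x -37.5, y -37.5 mm in the tray's frame
- holder2 (a joint): the same for the holder at x +37.5, y +37.5 mm in the tray's frame
- holder3 (a joint): the same for the holder at x +37.5, y -37.5 mm in the tray's frame
- white_bottle: small squat sample bottle with a white cap and white band (the blank), loose, 42 mm across and 85 mm tall, flat cap 32 mm across; origin at the centre of its underside, z up; so the cap's top is 85 mm above the origin. It stands in one of the tray's four holders (any of them)
- yellow_bottle: small squat sample bottle with a yellow cap and yellow band (the weak standard), loose, 42 mm across and 85 mm tall, flat cap 32 mm across; origin at the centre of its underside, z up; so the cap's top is 85 mm above the origin. It stands in one of the tray's four holders (any of them)
- red_bottle: small squat sample bottle with a red cap and red band (the strong standard), loose, 42 mm across and 85 mm tall, flat cap 32 mm across; origin at the centre of its underside, z up; so the cap's top is 85 mm above the origin. It stands in one of the tray's four holders (any of them)
- blue_bottle: small squat sample bottle with a blue cap and blue band (the rinse, not used now), loose, 42 mm across and 85 mm tall, flat cap 32 mm across; origin at the centre of its underside, z up; so the cap's top is 85 mm above the origin. It stands in one of the tray's four holders (any of them)
- start_key_top (a point): centre of the top face of the green round start key, 32 mm across, 52 mm above the table, on a white fixed box 70 x 70 x 30 mm; it is pressed straight down, travels 6 mm, takes about 1.5 N to start and 5 N to bottom, and springs back
- start_key (a joint): travel of the green start key: 0 up, 0.006 m fully down
- stop_key_top (a point): centre of the top face of the orange stop key, same size and height on another white box like the first; not to be pressed
- stop_key (a joint): travel of the orange stop key: 0 up, 0.006 m fully down
- beaker: open glass beaker, loose, 66 mm across, 85 mm tall, origin at the centre of its underside
- tape_roll: white ring of tape, loose, 50 mm across, 18 mm high, lying flat, origin at the centre of its underside
- water_bottle: clear drinking bottle with blue cap, loose, 64 mm across, 200 mm tall, origin at the centre of its underside
- wash_bottle: white wash bottle with red collar and bent spout, loose, 66 mm across, 185 mm tall, origin at the centre of its underside
- mouse: grey computer mouse on a black mat, loose, 100 x 58 x 34 mm, origin at the centre of its underside

How it is judged:
On the way, in this order (a step that is already met when the one before it is completed fails the run):
1. the white bottle is pressed home (z of white_bottle in the frame of tray below 0.032 m), for 0.1 s.
2. the yellow bottle is pressed home (z of yellow_bottle in the frame of tray below 0.032 m), for 0.1 s.
3. the red bottle is pressed home (z of red_bottle in the frame of tray below 0.032 m), for 0.1 s.
4. the green start key is pressed (value of joint start_key above 0.004 m), for 0.02 s.
At the end, for the whole second after the job is handed in: The white, yellow and red bottles stand upright in their holders, each pressed down to within 2 mm of the bottom of the 10 mm travel; the blue bottle stands upright in its holder, still up (sunk less than 4 mm); both keys are up again (within 2 mm) and the bottles are at rest (z of each of white_bottle, yellow_bottle, red_bottle in the frame of tray below 0.032 m and z of blue_bottle in the frame of tray above 0.036 m and value of joint each of start_key, stop_key below 0.002 m and horizontal distance between each of white_bottle, yellow_bottle, red_bottle, blue_bottle and tray below 0.06 m and angle between each of white_bottle, yellow_bottle, red_bottle, blue_bottle's own z axis and vertical below 0.15 rad and linear speed of each of white_bottle, yellow_bottle, red_bottle, blue_bottle below 0.02 m/s); the robot touches nothing.
It fails at once if a bottle is pressed down before the one that comes before it is home, or the start key before the red bottle is home ((z of yellow_bottle in the frame of tray below 0.036 m and z of white_bottle in the frame of tray above 0.032 m) or (z of red_bottle in the frame of tray below 0.036 m and z of yellow_bottle in the frame of tray above 0.032 m) or (value of joint start_key above 0.003 m and z of red_bottle in the frame of tray above 0.032 m)).
It fails at once if the blue bottle is pressed down by more than 4 mm, or the stop key by more than 3 mm (z of blue_bottle in the frame of tray below 0.036 m or value of joint stop_key above 0.003 m).
It fails at once if a bottle of the tray is lifted by more than 8 mm or tipped (z of any of white_bottle, yellow_bottle, red_bottle, blue_bottle in the frame of tray above 0.048 m or angle between any of white_bottle, yellow_bottle, red_bottle, blue_bottle's own z axis and vertical above 0.3 rad).
It fails at once if a bottle is pressed harder than 20 N (contact force between the fingers and white_bottle above 20 N or contact force between the fingers and yellow_bottle above 20 N or contact force between the fingers and red_bottle above 20 N).
It fails at once if a bystander is moved by more than 30 mm (distance of any of beaker, tape_roll, water_bottle, wash_bottle, mouse from where it was at the start of the episode above 0.03 m).
It also fails if it takes over 45 s, if anything falls off the work surface, if the arm or the gripper's body presses on something with over 40 N, if the wrist force passes 120 N, or if a joint passes its speed limit or range.

## Working session

There is one attempt and no reset: what is moved stays moved. The work goes in short steps, Python scripts to look and compute and a tool call to move; the robot and the scene stay as the last step left them, time stands still between calls to the robot, and variables do not carry over. Pictures are saved under pics/ and viewed, about 8 in all and at most 12, crops included, and the job is handed in when it is done.

Besides the shell and the picture viewer there is one more tool, called after "Request:" by a JSON object that holds its "method" and its "body". play_rows: Moves the arm, as the interface text tells. Shift numbers are shares of 0.2 m and turn numbers shares of 90 degrees, none past 1 either way. Its arguments: {"type":"object","properties":{"motion":{"type":"array","items":{"type":"array","items":{"type":"number"}}},"squeeze":{"type":"number"}},"required":["motion"]}

```bash
mkdir -p pics; cat > h.py <<'E'
import numpy as np, cv2
from bench import r, eyes, job
from scipy.spatial.transform import Rotation as Ro
def ray(c,xy):
    d=c["R"].T@(np.linalg.inv(c["mtx"])@np.array([xy[0],xy[1],1.])); o=-c["R"].T@c["t"]; return o,d
def atz(c,xy,z):
    o,d=ray(c,xy); return o+d*(z-o[2])/d[2]
def proj(c,X):
    p=c["mtx"]@(c["R"]@np.asarray(X,float)+c["t"]); return p[:2]/p[2]
E
python3 - <<'E'
from h import *
np.set_printoptions(precision=4,suppress=True)
s=r.read_state(); print(s["time"],s["ee_pos"],s["eef_rot"],s["ft_force"],s["width"])
ims=[]
for n in ["scene","side"]:
    c=eyes.camera(n); ims.append(c["image"])
    for l,z in [("tray",0),("white_bottle",.04),("yellow_bottle",.04),("red_bottle",.04),("blue_bottle",.04),("start_key_top",.052),("stop_key_top",.052),("beaker",0),("water_bottle",0),("wash_bottle",0),("tape_roll",0),("mouse",0)]:
        q=eyes.landmark_of(c,l)
        print(n,l,[(round(d["p"],2),np.round(d["xy"]),atz(c,d["xy"],z)[:2]) for d in q[:2]])
cv2.imwrite("pics/a.png",cv2.resize(np.vstack(ims),(800,1200))[:,:,::-1][:600]);cv2.imwrite("pics/b.png",cv2.resize(ims[1],(800,600))[:,:,::-1])
E
```

```text
0.0 [0.1922 0.5943 0.2218] [ 0.1557  0.9878 -0.0007 -0.0001] [ 0.3963 -0.8054 -0.7005] 0.0869109318653388
scene tray []
scene white_bottle [(0.69, array([284., 204.]), array([0.4685, 0.0773]))]
scene yellow_bottle [(0.71, array([304., 217.]), array([0.4632, 0.1486]))]
scene red_bottle [(0.73, array([288., 234.]), array([0.5391, 0.1541]))]
scene blue_bottle [(0.86, array([267., 219.]), array([0.542, 0.078])), (0.44, array([358., 217.]), array([0.3588, 0.258 ]))]
scene start_key_top [(0.56, array([220., 156.]), array([ 0.466 , -0.1939]))]
scene stop_key_top [(0.51, array([176., 180.]), array([ 0.6309, -0.2108]))]
scene beaker [(0.9, array([268., 170.]), array([ 0.369 , -0.0748]))]
scene water_bottle [(0.64, array([157., 126.]), array([ 0.4869, -0.5174]))]
scene wash_bottle [(0.64, array([324., 330.]), array([0.6679, 0.3781]))]
scene tape_roll [(0.63, array([358., 215.]), array([0.3199, 0.2412])), (0.47, array([284., 206.]), array([0.4492, 0.0617]))]
scene mouse [(0.91, array([417., 324.]), array([0.5003, 0.5297]))]
side tray [(0.59, array([251., 192.]), array([0.4953, 0.1097]))]
side w
[... 249 characters left out ...]
185.]), array([0.5392, 0.0814]))]
side start_key_top [(0.52, array([268., 250.]), array([ 0.4607, -0.2059])), (0.51, array([247., 189.]), array([0.4698, 0.0655]))]
side stop_key_top [(0.52, array([192., 179.]), array([0.3069, 0.1721])), (0.45, array([321., 240.]), array([ 0.6165, -0.2111]))]
side beaker [(0.59, array([223., 238.]), array([ 0.3568, -0.0755]))]
side water_bottle [(0.64, array([312., 352.]), array([ 0.4834, -0.4996]))]
side wash_bottle [(0.76, array([275., 142.]), array([0.6603, 0.3687])), (0.73, array([314., 349.]), array([ 0.4887, -0.4939]))]
side tape_roll [(0.62, array([194., 179.]), array([0.317 , 0.2328]))]
side mouse [(0.71, array([226., 130.]), array([0.4956, 0.5127]))]
```

View pics/a.png

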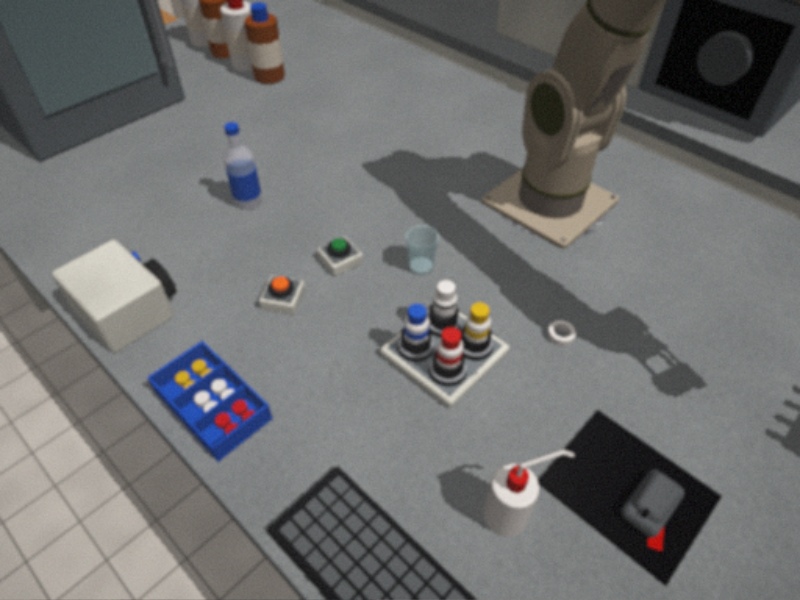

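View pics/b.png

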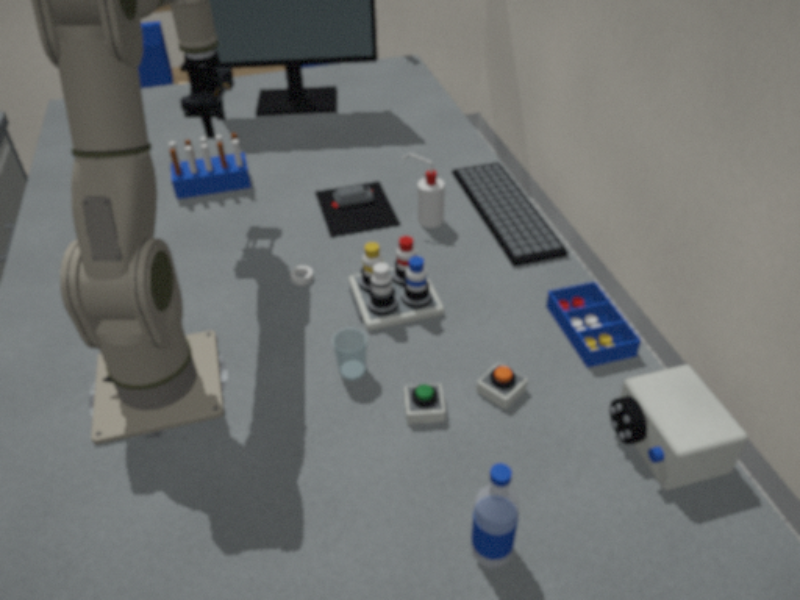

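The scene picture (800 px wide) shows the caps at white (445,288), yellow (480,311), red (451,337) and blue (417,313). Green key is at (339,245), orange at (281,285). These agree with the network detections. I'll shut the gripper and move above the tray for a closer look.

Request:
{"method": "play_rows", "body": {"motion": [[-0.2,-0.2,-0.2,0,0,0,0],[-0.45,-0.45,-0.3,0,0,0,0],[-0.7,-0.68,-0.3,0,0,0,0],[-0.7,-0.68,-0.3,0,0,0,0],[-0.7,-0.68,-0.3,0,0,0,0]], "squeeze": 10}}

```text
time: 1.92
ee_pos: [0.2845, 0.4214, 0.283]
eef_rot: [0.157, 0.988, 0.0, 0.0]
ft_force: [0.3, 0.8, -0.5]
width: 0.0449
```

Request:
{"method": "play_rows", "body": {"motion": [[-0.25,-0.25,0,0,0,0,0],[-0.5,-0.5,0,0,0,0,0],[-0.7,-0.68,0,0,0,0,0],[-0.7,-0.68,0,0,0,0,0],[-0.7,-0.68,0,0,0,0,0]]}}

```text
time: 2.55
ee_pos: [0.3745, 0.2511, 0.2824]
eef_rot: [0.155, 0.988, 0.0, -0.0]
ft_force: [0.3, -0.3, 0.4]
width: 0.0018
```

Request:
{"method": "play_rows", "body": {"motion": [[-0.25,-0.25,0,0,0,0,0],[-0.5,-0.5,0,0,0,0,0],[-0.6,-0.6,0,0,0,0,0],[-0.6,-0.6,0,0,0,0,0],[-0.6,-0.6,0,0,0,0,0]]}}

```text
time: 3.18
ee_pos: [0.4518, 0.1012, 0.2823]
eef_rot: [0.154, 0.988, -0.0, -0.0]
ft_force: [-0.2, -0.3, -0.5]
width: 0.0002
```

```bash
cat > look.py <<'E'
from h import *
import sys
np.set_printoptions(precision=4,suppress=True)
def caps(c,n):
    for l in ["white","yellow","red","blue"]:
        q=eyes.landmark_of(c,l+"_bottle"); g=eyes.regions_of(c,l+"_bottle")
        print(n,l,[(round(d["p"],2),np.round(d["xy"]),atz(c,d["xy"],.04)[:2]) for d in q[:2]],[(round(d["p"],2),np.round(d["xy"]),d["region"].sum()) for d in g[:1]])
c=eyes.camera("wrist"); caps(c,"wrist")
for l in ["start_key_top"]: print(l,[(round(d["p"],2),atz(c,d["xy"],.052)) for d in eyes.landmark_of(c,l)[:2]])
s=r.read_state(); print(s["ee_pos"],proj(c,s["ee_pos"]),-c["R"].T@c["t"])
cv2.imwrite("pics/"+sys.argv[1],cv2.resize(c["image"],(800,600))[:,:,::-1]); np.savez("w.npz",**{k:c[k] for k in("image","mtx","R","t")})
E
python3 look.py c.png
```

```text
wrist white [(0.67, array([236., 177.]), array([0.468 , 0.0768]))] [(0.95, array([230., 187.]), np.int64(1448))]
wrist yellow [(0.78, array([291., 156.]), array([0.4632, 0.1513]))] [(0.71, array([295., 161.]), np.int64(1433))]
wrist red [(0.93, array([303., 212.]), array([0.5409, 0.1462]))] [(0.81, array([310., 225.]), np.int64(1568))]
wrist blue [(0.56, array([250., 226.]), array([0.5396, 0.0723])), (0.42, array([306., 213.]), array([0.5439, 0.1499]))] [(0.59, array([254., 227.]), np.int64(405))]
start_key_top [(0.6, array([ 0.4766, -0.2093,  0.052 ]))]
[0.4522 0.0987 0.2825] [246.4673 249.8789] [0.3724 0.1266 0.4445]
```

View pics/c.png

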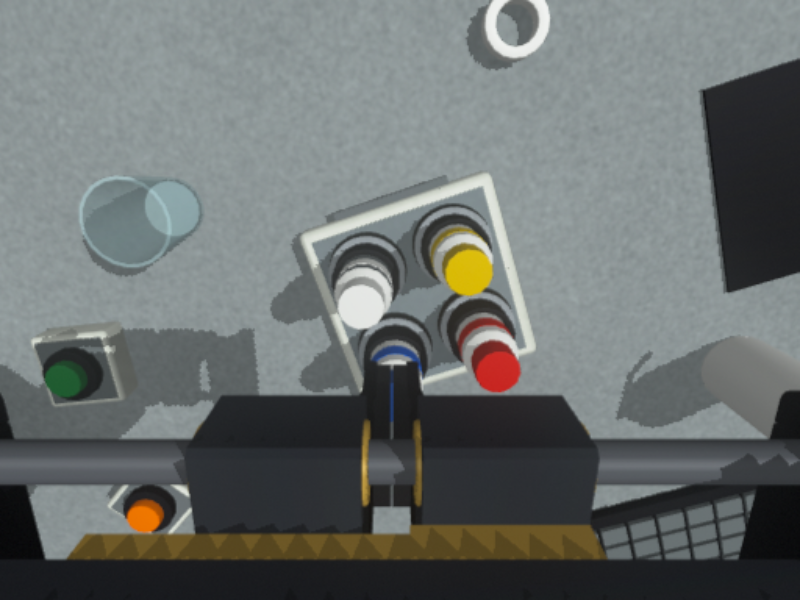

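The wrist view shows the cap tops at about white (362,303), yellow (468,270) and red (497,371), and the green key at (66,379). I'll turn these into world positions and fit the tray square to them.

```bash
python3 - <<'E'
from h import *
np.set_printoptions(precision=4,suppress=True)
c=dict(np.load("w.npz"))
P={}
for l,p,z,rad in [("white",(362,303),.125,25),("yellow",(468,270),.125,25),("red",(497,371),.125,25),("green",(66,379),.052,22),("orange",(145,516),.052,22)]:
    p=np.array(p)/1.5625; P[l]=atz(c,p,z); X=P[l]+[.016,0,0]
    print(l,P[l],"px radius x1.56:",np.linalg.norm(proj(c,X)-p)*1.5625)
print(np.linalg.norm(P["white"]-P["yellow"]),np.linalg.norm(P["yellow"]-P["red"]))
s=r.read_state();R=Ro.from_quat(s["eef_rot"])
print(s["ee_pos"],s["ft_force"],"frac to white z.14",R.inv().apply(np.r_[P["white"][:2],.14]-s["ee_pos"])/.2)
E
```

```text
white [0.4637 0.0769 0.125 ] px radius x1.56: 22.840041859344595
yellow [0.4634 0.1499 0.125 ] px radius x1.56: 23.304664989857148
red [0.5393 0.1503 0.125 ] px radius x1.56: 20.49536153788317
green [ 0.4721 -0.1985  0.052 ] px radius x1.56: 18.31877564856064
orange [ 0.6223 -0.1975  0.052 ] px radius x1.56: 15.145314071892246
0.0730229017996444 0.07589925041094416
[0.4522 0.0987 0.2825] [ 0.2295 -0.2364  0.4125] frac to white z.14 [-0.0884 -0.0862  0.7126]
```

Request:
{"method": "play_rows", "body": {"motion": [[-0.09,-0.09,0.25,0,0,0,0],[-0.09,-0.09,0.5,0,0,0,0],[-0.09,-0.09,0.65,0,0,0,0],[-0.09,-0.09,0.71,0,0,0,0],[-0.09,-0.09,0.71,0,0,0,0]]}}

```text
time: 4.3
ee_pos: [0.4639, 0.076, 0.1407]
eef_rot: [0.156, 0.988, -0.0, -0.0]
ft_force: [0.2, -0.4, 0.5]
width: 0.0001
```

Request:
{"method": "play_rows", "body": {"motion": [[0,0,0.02,0,0,0,0],[0,0,0.04,0,0,0,0],[0,0,0.06,0,0,0,0],[0,0,0.08,0,0,0,0],[0,0,0.09,0,0,0,0]]}}

```text
time: 4.92
ee_pos: [0.4639, 0.076, 0.1224]
eef_rot: [0.156, 0.988, 0.0, 0.0]
ft_force: [-0.4, -0.3, 1.3]
width: 0.0003
```

Request:
{"method": "play_rows", "body": {"motion": [[0,0,0.005,0,0,0,0],[0,0,0.01,0,0,0,0],[0,0,0.015,0,0,0,0],[0,0,0.02,0,0,0,0],[0,0,0.025,0,0,0,0]]}}

```text
time: 5.55
ee_pos: [0.4639, 0.076, 0.1175]
eef_rot: [0.156, 0.988, 0.0, 0.0]
ft_force: [0.4, 0.8, 1.0]
width: 0.0004
```

Request:
{"method": "play_rows", "body": {"motion": [[0,0,0.005,0,0,0,0],[0,0,0.01,0,0,0,0],[0,0,0.01,0,0,0,0]]}}

```text
time: 5.92
ee_pos: [0.4639, 0.076, 0.1155]
eef_rot: [0.156, 0.988, 0.0, 0.0]
ft_force: [-0.5, 0.3, 0.4]
width: 0.0004
```

```bash
python3 - <<'E'
from h import *
c=eyes.camera("wrist");a=cv2.resize(c["image"][130:270,180:350],None,fx=3,fy=3)
d=eyes.camera("side");b=cv2.resize(d["image"][140:215,210:290],None,fx=3.6,fy=3.6,interpolation=cv2.INTER_CUBIC)
b=cv2.copyMakeBorder(b,0,a.shape[0]-b.shape[0],0,0,cv2.BORDER_CONSTANT)
cv2.imwrite("pics/d.png",np.hstack([a,b])[:,:,::-1])
s=r.read_state();print(s["ft_force"],proj(d,s["ee_pos"]),proj(c,s["ee_pos"]))
E
```

```text
[ 0.15191097 -0.36557421  0.16418113] [243.2393691  172.49176028] [250.44683149 247.81559746]
```

View pics/d.png

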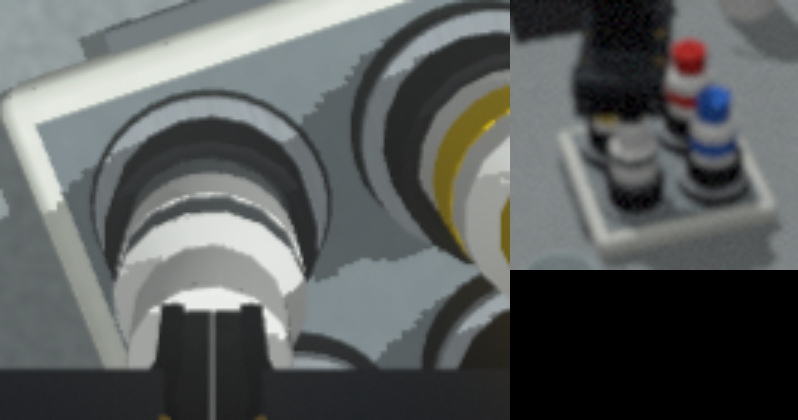

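The wrist crop shows the fingertip centred on the white cap, with its holder lower than the yellow one. The force is still low, so I'll keep pressing until it rises at the stop.

Request:
{"method": "play_rows", "body": {"motion": [[0,0,0.0025,0,0,0,0],[0,0,0.005,0,0,0,0],[0,0,0.005,0,0,0,0]]}}

```text
time: 6.4
ee_pos: [0.464, 0.076, 0.1146]
eef_rot: [0.156, 0.988, 0.0, 0.0]
ft_force: [0.0, 0.1, 3.6]
width: 0.0005
```

```bash
python3 -c "
from h import *
for i in range(3):
    eyes.camera('side');s=r.read_state();print(s['time'],s['ee_pos'],s['ft_force'],s['joint_torque'].round(2) if hasattr(s['joint_torque'],'round') else '')"
```

```text
6.45 [0.46398693 0.0759941  0.1146657 ] [-1.21884364 -0.13586513  3.41534681] [  0.05 -33.68   1.47 -33.32   0.04   0.04   0.  ]
6.5 [0.46395731 0.07599856 0.1146582 ] [-1.2936439  -0.12571878  3.14900154] [  0.05 -33.68   1.47 -33.31   0.04   0.06   0.  ]
6.55 [0.46398811 0.07603007 0.11465374] [-0.44404933  0.34992566  4.02650301] [  0.05 -33.68   1.47 -33.28   0.04   0.07  -0.  ]
```

Request:
{"method": "play_rows", "body": {"motion": [[0,0,0.003,0,0,0,0],[0,0,0.003,0,0,0,0]]}}

```text
time: 6.8
ee_pos: [0.464, 0.076, 0.114]
eef_rot: [0.156, 0.988, 0.0, 0.0]
ft_force: [-0.3, -0.1, 5.7]
width: 0.0004
```

White is on its stop: about 6 N at z 0.114. Next I'll lift straight up and go to yellow.

Request:
{"method": "play_rows", "body": {"motion": [[0,0,-0.08,0,0,0,0],[0,0,-0.2,0,0,0,0],[0.06,0.17,-0.2,0,0,0,0],[0.116,0.351,-0.2,0,0,0,0],[0.116,0.351,-0.15,0,0,0,0]]}}

```text
time: 7.42
ee_pos: [0.4634, 0.1529, 0.1448]
eef_rot: [0.154, 0.988, 0.001, 0.0]
ft_force: [0.6, -0.2, -0.4]
width: 0.0006
```

```bash
python3 - <<'E'
from h import *
np.set_printoptions(precision=4,suppress=True)
c=eyes.camera("wrist"); s=r.read_state(); print(s["ee_pos"],s["ft_force"])
a=cv2.resize(c["image"][110:300,150:390],None,fx=3,fy=3); cv2.imwrite("pics/e.png",a[:,:,::-1])
for n,X in dict(white=(.464,.076,.115),yellow=(.4635,.150,.125),tcp=s["ee_pos"]).items(): print(n,(proj(c,X)-[150,110])*3)
E
```

```text
[0.4627 0.1505 0.143 ] [-1.5946 -1.5409 -1.9009]
white [-27.1973 448.5397]
yellow [288.0472 373.3049]
tcp [288.3428 409.6055]
```

View pics/e.png

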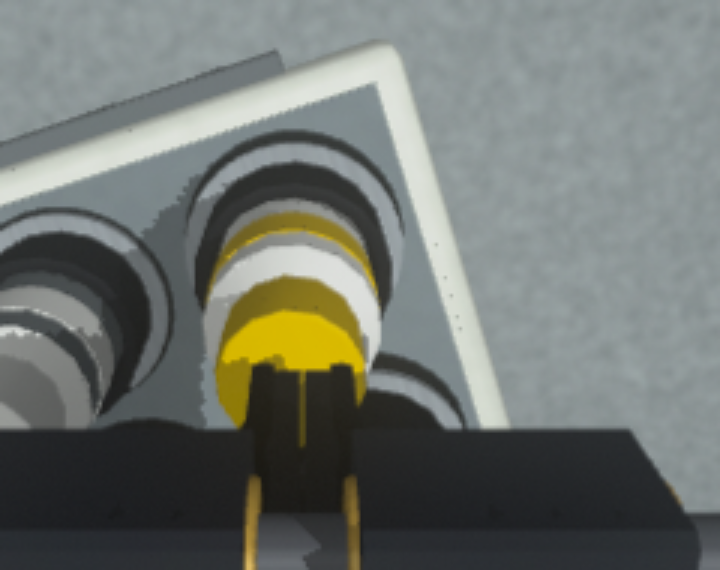

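White is still down and the fingertip is centred over the yellow cap. Pressing yellow now.

Request:
{"method": "play_rows", "body": {"motion": [[0,0,0.04,0,0,0,0],[0,0,0.08,0,0,0,0],[0,0,0.09,0,0,0,0],[0,0,0.1,0,0,0,0],[0,0,0.11,0,0,0,0]]}}

```text
time: 8.1
ee_pos: [0.4636, 0.1498, 0.1221]
eef_rot: [0.156, 0.988, 0.0, 0.0]
ft_force: [-0.5, -0.6, 1.5]
width: -0.0002
```

Request:
{"method": "play_rows", "body": {"motion": [[0,0,0.008,0,0,0,0],[0,0,0.016,0,0,0,0],[0,0,0.024,0,0,0,0],[0,0,0.03,0,0,0,0],[0,0,0.03,0,0,0,0]]}}

```text
time: 8.72
ee_pos: [0.4633, 0.1499, 0.1158]
eef_rot: [0.156, 0.988, 0.0, -0.0]
ft_force: [-0.2, 0.8, 0.5]
width: 0.0004
```

Request:
{"method": "play_rows", "body": {"motion": [[0,0,0.003,0,0,0,0],[0,0,0.006,0,0,0,0],[0,0,0.009,0,0,0,0],[0,0,0.009,0,0,0,0]]}}

```text
time: 9.22
ee_pos: [0.4636, 0.15, 0.1143]
eef_rot: [0.156, 0.988, 0.0, 0.0]
ft_force: [-1.1, 0.2, 4.5]
width: 0.0003
```

Yellow is on its stop: 4.5 N at z 0.1143. On to red.

Request:
{"method": "play_rows", "body": {"motion": [[0,0,-0.08,0,0,0,0],[0,0,-0.2,0,0,0,0],[-0.18,0.058,-0.2,0,0,0,0],[-0.359,0.116,-0.2,0,0,0,0],[-0.359,0.116,-0.15,0,0,0,0]]}}

```text
time: 9.85
ee_pos: [0.5411, 0.1496, 0.145]
eef_rot: [0.156, 0.988, 0.0, 0.001]
ft_force: [-0.5, -0.0, 0.3]
width: 0.0007
```

```bash
python3 - <<'E'
from h import *
np.set_printoptions(precision=4,suppress=True)
c=eyes.camera("wrist"); s=r.read_state(); print(s["ee_pos"],s["ft_force"])
a=cv2.resize(c["image"][110:300,150:390],None,fx=3,fy=3); cv2.imwrite("pics/f.png",a[:,:,::-1])
print((proj(c,(.539,.150,.125))-[150,110])*3)
E
```

```text
[0.5388 0.1495 0.1429] [-1.0282  0.4561 -2.0981]
[300.1606 358.8236]
```

View pics/f.png

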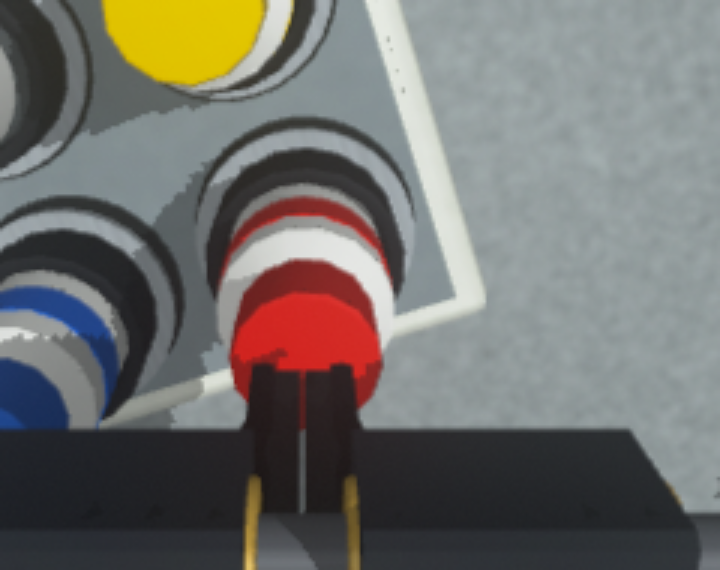

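Yellow is down, blue is up, and the tip is over the red cap (cap centre about (306,368) in the crop). Pressing red.

Request:
{"method": "play_rows", "body": {"motion": [[0,0,0.04,0,0,0,0],[0,0,0.08,0,0,0,0],[0,0,0.09,0,0,0,0],[0,0,0.1,0,0,0,0],[0,0,0.11,0,0,0,0]]}}

```text
time: 10.52
ee_pos: [0.539, 0.15, 0.1224]
eef_rot: [0.156, 0.988, 0.0, 0.0]
ft_force: [-0.6, 0.2, 1.3]
width: 0.0008
```

Request:
{"method": "play_rows", "body": {"motion": [[0,0,0.008,0,0,0,0],[0,0,0.016,0,0,0,0],[0,0,0.024,0,0,0,0],[0,0,0.03,0,0,0,0],[0,0,0.03,0,0,0,0]]}}

```text
time: 11.15
ee_pos: [0.5388, 0.1498, 0.116]
eef_rot: [0.156, 0.988, -0.0, -0.0]
ft_force: [-0.3, 0.6, 0.4]
width: 0.0003
```

Request:
{"method": "play_rows", "body": {"motion": [[0,0,0.003,0,0,0,0],[0,0,0.006,0,0,0,0],[0,0,0.009,0,0,0,0],[0,0,0.009,0,0,0,0]]}}

```text
time: 11.65
ee_pos: [0.539, 0.1499, 0.1146]
eef_rot: [0.156, 0.988, 0.0, 0.0]
ft_force: [0.1, -0.5, 4.1]
width: 0.0005
```

Red is on its stop: 4.1 N at z 0.1146. Next is a lift and a traverse to the start key.

Request:
{"method": "play_rows", "body": {"motion": [[0,0,-0.1,0,0,0,0],[0,0,-0.35,0,0,0,0],[-0.03,-0.3,-0.35,0,0,0,0],[-0.07,-0.6,-0.35,0,0,0,0],[-0.11,-0.88,-0.35,0,0,0,0]]}}

```text
time: 12.28
ee_pos: [0.5049, -0.0263, 0.1842]
eef_rot: [0.156, 0.988, 0.0, 0.0]
ft_force: [0.5, -0.4, 0.3]
width: 0.0005
```

Request:
{"method": "play_rows", "body": {"motion": [[-0.03,-0.3,0,0,0,0,0],[-0.07,-0.6,0,0,0,0,0],[-0.11,-0.85,0,0,0,0,0],[-0.11,-0.88,0,0,0,0,0],[-0.11,-0.88,0,0,0,0,0]]}}

```text
time: 12.9
ee_pos: [0.4723, -0.1983, 0.184]
eef_rot: [0.156, 0.988, 0.0, -0.0]
ft_force: [0.4, 0.4, -0.7]
width: 0.0001
```

```bash
python3 - <<'E'
from h import *
np.set_printoptions(precision=4,suppress=True)
c=eyes.camera("wrist"); s=r.read_state(); print(s["ee_pos"],s["ft_force"])
print([(d["p"],d["xy"],atz(c,d["xy"],.052)) for d in eyes.landmark_of(c,"start_key_top")[:2]])
h=cv2.cvtColor(c["image"],cv2.COLOR_RGB2HSV); m=cv2.inRange(h,(45,120,40),(85,255,255))
ys,xs=np.nonzero(m)
if len(xs): print(len(xs),xs.min(),xs.max(),ys.min(),ys.max(),atz(c,(xs.mean(),ys.mean()),.052))
cv2.imwrite("pics/g.png",cv2.resize(c["image"],(800,600))[:,:,::-1])
E
```

```text
[ 0.4726 -0.1974  0.184 ] [-0.1438  0.3443 -1.3525]
[(0.55, [244.4, 186.8], array([ 0.4739, -0.2048,  0.052 ]))]
853 230 262 168 200 [ 0.4715 -0.2027  0.052 ]
```

View pics/g.png

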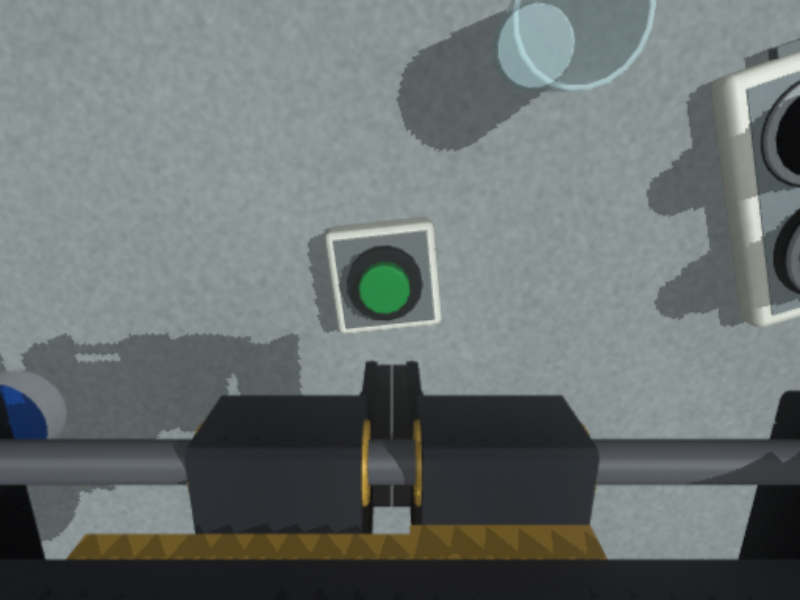

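The wrist view shows the green key at (384,288), which is world (0.4715, -0.2025), clear of everything else. I'll go down and press it.

Request:
{"method": "play_rows", "body": {"motion": [[0,-0.025,0.2,0,0,0,0],[0,-0.025,0.45,0,0,0,0],[0,-0.025,0.58,0,0,0,0],[0,-0.025,0.62,0,0,0,0],[0,-0.025,0.62,0,0,0,0]]}}

```text
time: 13.62
ee_pos: [0.4713, -0.2027, 0.0606]
eef_rot: [0.155, 0.988, 0.0, -0.0]
ft_force: [0.3, 0.1, 0.5]
width: 0.0006
```

Request:
{"method": "play_rows", "body": {"motion": [[0,0,0.02,0,0,0,0],[0,0,0.04,0,0,0,0],[0,0,0.055,0,0,0,0],[0,0,0.065,0,0,0,0],[0,0,0.065,0,0,0,0]]}}

```text
time: 14.25
ee_pos: [0.4714, -0.2033, 0.0476]
eef_rot: [0.156, 0.988, 0.0, 0.001]
ft_force: [1.2, 0.6, 5.1]
width: 0.0005
```

Request:
{"method": "play_rows", "body": {"motion": [[0,0,0.005,0,0,0,0],[0,0,0.009,0,0,0,0],[0,0,0.009,0,0,0,0]]}}

```text
time: 14.62
ee_pos: [0.4715, -0.2033, 0.0463]
eef_rot: [0.156, 0.988, 0.0, 0.001]
ft_force: [-1.6, 2.6, 13.4]
width: 0.0006
```

Request:
{"method": "play_rows", "body": {"motion": [[0,0,-0.1,0,0,0,0],[0,0,-0.35,0,0,0,0],[0,0,-0.6,0,0,0,0],[0,0,-0.8,0,0,0,0],[0,0,-0.8,0,0,0,0]]}}

```text
time: 15.25
ee_pos: [0.4717, -0.204, 0.2078]
eef_rot: [0.156, 0.988, 0.0, 0.002]
ft_force: [-0.7, 0.4, -1.2]
width: 0.0004
```

```bash
python3 - <<'E'
from h import *
np.set_printoptions(precision=4,suppress=True)
s=r.read_state(); print(s["time"],s["ee_pos"],s["ft_force"])
c=eyes.camera("side");d=eyes.camera("scene")
a=cv2.resize(c["image"][140:280,200:340],(399,399),interpolation=cv2.INTER_CUBIC);b=cv2.resize(d["image"][140:260,200:320],(399,399),interpolation=cv2.INTER_CUBIC)
cv2.imwrite("pics/h.png",np.hstack([a,b])[:,:,::-1])
for l,z in [("white_bottle",.03),("yellow_bottle",.03),("red_bottle",.03),("blue_bottle",.04),("beaker",0)]:
    print(l,[[(round(q["p"],2),atz(k,q["xy"],z)[:2]) for q in eyes.landmark_of(k,l)[:1]] for k in (c,d)])
E
```

```text
15.25 [ 0.4717 -0.204   0.2078] [-0.6936  0.4043 -1.1956]
white_bottle [[(0.7, array([ 0.6297, -0.1904]))], [(0.61, array([0.471 , 0.0784]))]]
yellow_bottle [[], [(0.73, array([0.6799, 0.3819]))]]
red_bottle [[(0.45, array([ 0.3634, -0.0904]))], [(0.58, array([0.5427, 0.1521]))]]
blue_bottle [[], [(0.63, array([0.551 , 0.1545]))]]
beaker [[(0.94, array([ 0.3642, -0.083 ]))], [(0.73, array([ 0.3634, -0.085 ]))]]
```

View pics/h.png

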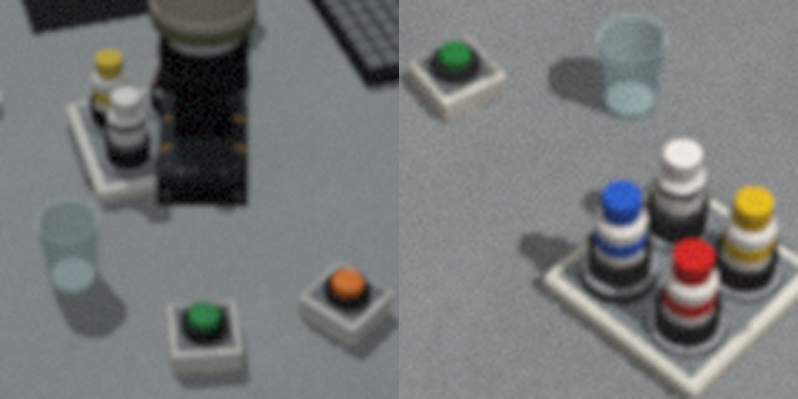

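The picture shows white (683,155), yellow (753,205) and red (693,260) sunk and upright, and blue (622,200) clearly standing higher. The green and orange keys are both up, and the gripper is clear of everything. Handing in.

```bash
python3 -c "
from bench import job
print(job.close_job())"
```

```text
the job is handed in; nothing more can be done
None
```

I pressed the white, yellow and red caps home in that order with the shut fingertips. Then I pressed the green start key, released it, and handed the job in at about 15 s of the 45 s limit.

| Pressed | Fingertip height (m) | Force (N) |
|---|---|---|
| White | 0.1140 | 5.7 |
| Yellow | 0.1143 | 4.5 |
| Red | 0.1146 | 4.1 |
| Green start key | 0.0463 (about 5.7 mm of travel) | 13.4 |

- **Bottles:** each reading fits a holder resting on its sprung stop, with the bottle underside near 0.030 m. That is inferred from fingertip height and force. The highest force I read on a bottle was well under the 20 N limit.
- **Final picture:** the three pressed bottles stand upright and low, blue stands higher, and both keys are up. The fingers were clear of everything at z 0.208.
- **Checks that disagreed:** in that last side view the arm hid part of the tray, and the networks missed or misplaced several bottles there. In the last scene view they also misplaced yellow and blue. I relied on the picture for those.
- **Not measured:** for the beaker, the networks' first and last positions differ by about 1 cm, roughly their scatter. I did not measure the other bystanders again, and the arm did not pass near them.

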